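Sleeve the block heater and hold its sprung lid just below balance

ROBOT

A 6-joint arm with a two-finger parallel gripper is mounted at the origin on the work surface. World frame = base frame: x ahead of the robot, y to its left, z up, the work surface at z = 0. Lengths are in mm, angles in rad, forces in N, time in s.
With the tool pointing down it reaches from about 350 to 875 mm from the base axis. Payload 4.2 kg.
Tool frame: the origin (TCP) lies between the finger pads; the fingertips stand 25 mm ahead of it and the grasp point (between the pads) lies 6 mm ahead of it; z points along the fingers, y is the line along which they close (so a half turn about z gives the same grasp; the last joint's range is limited). The gripper opens to 85 mm and grips with 20 to 120 N. Pads are 22 mm wide; open, the fingers measure 114 mm over their backs; the gripper's body (76 mm by 85 mm) begins 54 mm behind the grasp point. The pads swing forward as they close: fully open they stand 13 mm farther back than shut.
Start: joints at [1.573, 0.385, 0.008, 0, -1.194, -0.259], TCP at [158.71, 604.492, 256.312] pointing down, gripper open.
Joint ranges: [-3.14, 3.14], [-1.21, 2.06], [-1.07, 1.41], [-3.16, 2.05], [-2.99, -0.16], [-3.1, 3.1]. Speed limits (rad/s): [2.79, 2.79, 3.14, 3.14, 3.14, 3.14].

INTERFACE

Orientations are given as a unit quaternion [x, y, z, w].
In Python, from bench import read_state, imaging, workorder, nets gives the robot as it stands.
- The arm moves only by the tool apply_moves, never from a script. Its argument "rows" is a list of rows, each an object with "hand": the opening, from -1 (shut) to 1 (fully open); "delta_pos": the shift along the tool's x, y, z in mm, a list of three; "yaw": the turn about the tool's z in rad. A call has 1 to 12 rows; each row is the pose to reach, as a shift and turn from the pose commanded when the call began, along the tool's axes at that moment; what a row does not reach only later rows make up. A row lasts 1/12 s, in which the tool goes at most 41.7 mm and 7.16 degrees, less where a joint would pass 70% of its speed; a pose out of reach is approached as far as the arm can. A call with a gripper value outside its range is refused whole. The fingers move at their own pace and stop on an object; the grip force is fixed at half the most. Time passes only in rows, so rows that repeat a pose let the fingers close. It gives the time, the measured TCP pose, the force, the opening and the grip force at its end, in the units of the state.
- read_state(): the state, without advancing time (a new reading comes with each control period).
- imaging.get_image(name): name is "scene" or "top" or "wrist"; returns a dict with "pixels" (480x640x3 uint8, red, green, blue), "fx", "fy", "cx", "cy" (pixels), "dist" ([k1, k2, p1, p2, k3] as OpenCV has them; the pictures are not rectified), "xyz" and "rotation" of the camera in the world. Camera axes: x right, y down, z forward; pixel columns grow to the right and rows downward; lengths in mm; the calibration is good to about 2 mm. A picture is of the moment at which its call begins. There is no depth.
- workorder.job_done(): hands the job in; it is judged then, once.
Trained networks look in the newest picture that a camera, given by its name, has taken for a name from the list of things; names that differ only in an ending like _2 or _b are one class to them, and where a whole thing is asked for, a point or a joint stands for the part that bears it (a point fixed in the world has none). Each returns a list of dicts, best first, with "score" (0 to 1); they miss things now and then, are a little off and sometimes report something else, mostly with a low value. They report only what shows in the picture. A call takes as long as a camera call. They do not tell look-alikes from the thing itself.
- nets.find_in(camera, query): "location" ([row, column] in pixels, amid what is visible of it).
- nets.pinpoint(camera, query): "location" ([row, column] in pixels: a listed point, or the origin of a listed thing).
The state is a dict: "clock": time; "joints": joint angles; "joint_vel": joint speeds; "joint_efforts": joint torques, N m; "position": TCP position; "ee_rot": TCP orientation; "contact_force": force on the tool from outside, world axes, zero at the start; "wrist_torque": the same for the moment, N m; "gripper_width": finger opening in mm; "grasp_force": force on a finger pad.
Only numpy, scipy, OpenCV 4.12 (cv2) and the standard library are available. Lean on these libraries where they do the work, as an engineer would, in place of code of your own. Each camera call takes 0.05 s, during which the arm holds its last target. There are 200 camera calls.

TASK

Swing the block heater's lid up past its balance point so that its spring keeps it open on its own, then take the one loose sleeve that fits the big empty bore closely and seat it fully home, its collar down on the block. Then bring the lid back down to just below its balance point, where it would sink shut if let go, and finish while still holding it steady there with the gripper, so that I can reach in with the probe before it is closed. Never let the lid drop shut, and leave the other two sleeves and the things on the bench where they are.

Things in the scene. Friction and masses are not known exactly. Their poses are not given: they have to be found in the camera images.
- heater: White block heater fixed on the bench, 260 (x) x 200 (y) x 88 mm to its deck. Origin: centre of its underside; x points from the control panel (robot side) to the hinge at the back, y left, z up. An aluminium block in the deck (top 90 mm up) has one big bore and five 13 mm wells. From the deck's front edge (x -68, 86 mm high) the panel slopes down to x -130, 44 mm high.
- lid (a joint): Lid angle, rad: 0 shut (start), 1.5 open stop (upright). The lid weighs 0.8 kg; a hinge spring nearly balances it. Balance point 0.85: below it the lid sinks shut, above it the spring swings it up to the stop by itself. At the tab it takes about 2 N to lift from shut, 0.5 N to hold up at 0.7, 2.2 N to pull from the stop.
- lid_pivot (a point): Pivot of the lid, a grey hood 165 long, 170 wide, 40 mm deep, hollow below, black pull tab at its front. Point on the hinge axis at mid-width, at (100, 0, 92) mm in the heater's frame; it turns about its +y axis (the heater's y) as it opens. Its axes turn with the lid: shut, they are parallel to the heater's, it reaches from the pivot to x -165 mm, and its lower rim is at z 0.
- lid_tab (a point): Pinch point in the black pull tab, at (-192, 0, 22) mm in the lid's frame, axes as the lid's. The tab is 36 mm wide (y), 14 mm thick (z) and juts 48 mm out of the lid's front edge (x -165 to -213): pinch it across its width from above, lid shut or open; it can turn between the pads as the lid swings.
- bore (a point): Centre of the mouth of the big empty bore in the block, level with the block's top, at (-5, 0, 90) mm in the heater's frame. Bore diameter 30 mm, depth 40 mm, upright: a fitting sleeve (all have a 3 mm chamfer at the foot), fully home, rests on its collar with its underside 34 mm below this mouth. Axes as the heater's.
- sleeve_22: Aluminium reducing sleeve, upright on the mat: lower body 22 mm diameter, 34 mm high, topped by a collar 30 mm diameter, 22 mm high (56 mm in all). Origin: centre of its underside, z up.
- sleeve_28: Aluminium reducing sleeve, upright on the mat: lower body 28 mm diameter, 34 mm high, topped by a collar 36 mm diameter, 22 mm high (56 mm in all). About 50 to 95 g. Origin: centre of its underside, z up.
- sleeve_34: Aluminium reducing sleeve, upright on the mat: lower body 34 mm diameter, 34 mm high, topped by a collar 42 mm diameter, 22 mm high (56 mm in all). Origin: centre of its underside, z up.
- mat: Grey rubber mat, fixed, 270 (x) x 110 (y) x 3 mm, to the left of the heater; the three sleeves stand on it in any order, in a row along its x, about 85 mm apart. Origin: centre of its underside.
- tip_box: Bystander: pipette tip box with clear lid, 84 x 122 x 60 mm, to the right of the heater. Origin: centre of its underside.
- media_bottle: Bystander: glass jar with blue cap, 70 mm diameter, 120 mm high, to the right of the heater. Origin: centre of its underside.
- screwdriver: Bystander: red-handled screwdriver, 200 mm, lying on the bench to the right of the heater. Origin near mid-length, x along it.
Not all that is in view belongs to the job. What is shaped like the sleeve_28 but purple is not meant.

How it is judged (in metres and radians):
On the way, in this order (a step that is already met when the one before it is completed fails the run):
1. the lid stands open past its balance point by its spring alone, untouched (value of joint lid above 1.2 rad and contact force between each of the arm, the fingers and lid below 0.1 N), for 0.2 s.
2. the fitting sleeve is fully home in the bore and let go, with the lid still open (z of sleeve_28 in the frame of bore below -0.031 m and horizontal distance between sleeve_28 and bore below 0.004 m and angle between the z axis of sleeve_28 and the z axis of heater, either way round below 0.08 rad and contact force between the fingers and sleeve_28 below 0.1 N and value of joint lid above 0.9 rad), for 0.2 s.
At the end, for the whole second after the job is handed in: Lid at rest at 0.50 to 0.83 rad (balance 0.85), held by the fingers and nothing else; 28 mm sleeve home in the bore (3 mm in height, 4 mm sideways, upright) and released; the other two sleeves still stand, and they and the bystanders are within 30 mm of their starts (value of joint lid between 0.5 and 0.83 rad and velocity of joint lid between -0.05 and 0.05 rad/s and contact force between the fingers and lid above 0.2 N and contact force between lid and sleeve_28 below 0.05 N and z of sleeve_28 in the frame of bore below -0.031 m and horizontal distance between sleeve_28 and bore below 0.004 m and angle between the z axis of sleeve_28 and the z axis of heater, either way round below 0.08 rad and contact force between the fingers and sleeve_28 below 0.1 N and distance of each of sleeve_22, sleeve_34, tip_box, media_bottle, screwdriver from where it was at the start of the episode below 0.03 m and angle between each of sleeve_22, sleeve_34's own z axis and vertical below 0.2 rad and contact force between lid and sleeve_22 below 0.05 N and contact force between lid and sleeve_34 below 0.05 N); the arm keeps its last pose, push and grip.
It fails at once if the lid dropped shut (value of joint lid below 0.08 rad and velocity of joint lid below -0.8 rad/s).
It fails at once if a sleeve that does not fit, or a bystander, was moved more than 30 mm (distance of any of sleeve_22, sleeve_34, tip_box, media_bottle, screwdriver from where it was at the start of the episode above 0.03 m).
It also fails if it takes over 67 s, if anything falls off the work surface, if the arm or the gripper's body presses on something with over 40 N, if the wrist force passes 120 N, or if a joint passes its speed limit or range.

## Working session

There is one attempt and no reset: what is moved stays moved. The work goes in short steps, Python scripts to look and compute and a tool call to move; the robot and the scene stay as the last step left them, time stands still between calls to the robot, and variables do not carry over. Pictures are saved under pics/ and viewed, at most 13 in all, crops included, and the job is handed in when it is done.

Besides the shell and the picture viewer there is one more tool, called after ">>>" by a JSON object that holds its "fn" and its "kwargs". apply_moves: Moves the arm, as the interface text tells. Its arguments: {"type":"object","properties":{"rows":{"type":"array"}},"required":["rows"]}

```bash
mkdir -p pics; cat > h.py <<'E'
import numpy as np, cv2
from bench import read_state, imaging, workorder, nets
def ray(im,loc):
    K=np.array([[im['fx'],0,im['cx']],[0,im['fy'],im['cy']],[0,0,1.]])
    p=cv2.undistortPoints(np.array([[[loc[1],loc[0]]]],float),K,np.array(im['dist'],float))[0,0]
    R=np.array(im['rotation'],float).reshape(3,3)
    d=R@np.array([p[0],p[1],1]); return np.array(im['xyz'],float),d
def onz(im,loc,z):
    c,d=ray(im,loc); return c+d*(z-c[2])/d[2]
def proj(im,P):
    K=np.array([[im['fx'],0,im['cx']],[0,im['fy'],im['cy']],[0,0,1.]])
    R=np.array(im['rotation'],float).reshape(3,3); t=-R.T@np.array(im['xyz'],float)
    return cv2.projectPoints(np.array(P,float).reshape(-1,3),cv2.Rodrigues(R.T)[0],t,K,np.array(im['dist'],float))[0].reshape(-1,2)
def save(im,n): cv2.imwrite('pics/'+n+'.png',im['pixels'][:,:,::-1])
E
python3 - <<'E'
from h import *
s=read_state();print(s)
for c in('top','scene'):
    im=imaging.get_image(c);save(im,c+'0')
    print(c,{k:im[k] for k in im if k!='pixels'})
    for q in('heater','lid_tab','lid_pivot','bore','sleeve_22','sleeve_28','sleeve_34','mat'):
        print(q,[(np.round(r['location'],1).tolist(),round(r['score'],2)) for r in nets.pinpoint(c,q)[:4]])
E
```

```text
{'clock': 0.0, 'joints': array([ 1.57261367e+00,  3.85554352e-01,  6.62591462e-03, -5.18069354e-04,
       -1.19400250e+00, -2.58606845e-01]), 'joint_vel': array([-0.00144461,  0.00059834, -0.00124335,  0.00126392, -0.00039661,
       -0.0006363 ]), 'joint_efforts': array([ 4.58130489e-04, -3.92289841e+01,  1.88402313e+01,  4.18617323e+00,
       -4.66822807e-03, -3.38527371e-06]), 'position': array([158.57119994, 603.99817842, 255.22006285]), 'ee_rot': array([ 9.91755877e-01, -1.28136973e-01, -1.00139417e-04,  1.08953156e-03]), 'contact_force': array([-0.80705246, -0.04670489, -0.53317309]), 'wrist_torque': array([ 0.02093481, -0.01493825, -0.04519443]), 'grasp_force': 0.0, 'gripper_width': 85.81057202863703}
top {'fx': 552.5506224857577, 'fy': 552.5506224857577, 'cx': 326.19823125017695, 'cy': 233.84586304432298, 'dist': array([-0.03772655,  0.        ,  0.        ,  0.        ,  0.        ]), 'xyz': array([ 307.63699856,  -61.77181174, 1282.07119911]), 'rotation': array([ 0.70647182, -0.70158935,  0.07002535, -0.06137104])}
heater [([226.2, 323.8], 0.97)]
lid_tab [([260.1, 313.2],
[... 524 characters left out ...]
.06228181,  0.        ,  0.        ,  0.        ,  0.        ]), 'xyz': array([1258.61899433,   94.88920693,  737.25420681]), 'rotation': array([ 0.57905302,  0.69903642, -0.32471332, -0.26571969])}
heater [([276.9, 307.7], 0.63)]
lid_tab [([212.8, 321.7], 0.94), ([214.0, 216.3], 0.53)]
lid_pivot [([279.7, 286.4], 0.68)]
bore []
sleeve_22 [([271.1, 419.3], 0.9), ([295.9, 419.4], 0.84), ([286.5, 466.8], 0.79), ([326.6, 454.2], 0.76)]
sleeve_28 [([271.1, 419.3], 0.9), ([295.9, 419.4], 0.84), ([286.5, 466.8], 0.79), ([326.6, 454.2], 0.76)]
sleeve_34 [([271.1, 419.3], 0.9), ([295.9, 419.4], 0.84), ([286.5, 466.8], 0.79), ([326.6, 454.2], 0.76)]
mat [([262.1, 467.4], 0.74), ([281.1, 286.2], 0.3)]
```

```bash
sed -i 's/R=np.array(im\[.rotation.\],float).reshape(3,3)/R=Rot.from_quat(im["rotation"]).as_matrix()/; 1a from scipy.spatial.transform import Rotation as Rot' h.py; cat h.py | head -12
```

```text
import numpy as np, cv2
from scipy.spatial.transform import Rotation as Rot
from bench import read_state, imaging, workorder, nets
def ray(im,loc):
    K=np.array([[im['fx'],0,im['cx']],[0,im['fy'],im['cy']],[0,0,1.]])
    p=cv2.undistortPoints(np.array([[[loc[1],loc[0]]]],float),K,np.array(im['dist'],float))[0,0]
    R=Rot.from_quat(im["rotation"]).as_matrix()
    d=R@np.array([p[0],p[1],1]); return np.array(im['xyz'],float),d
def onz(im,loc,z):
    c,d=ray(im,loc); return c+d*(z-c[2])/d[2]
def proj(im,P):
    K=np.array([[im['fx'],0,im['cx']],[0,im['fy'],im['cy']],[0,0,1.]])
```

View pics/top0.png

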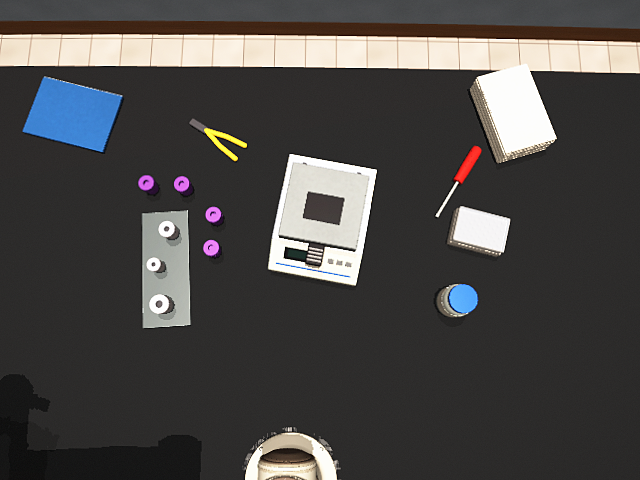

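View pics/scene0.png

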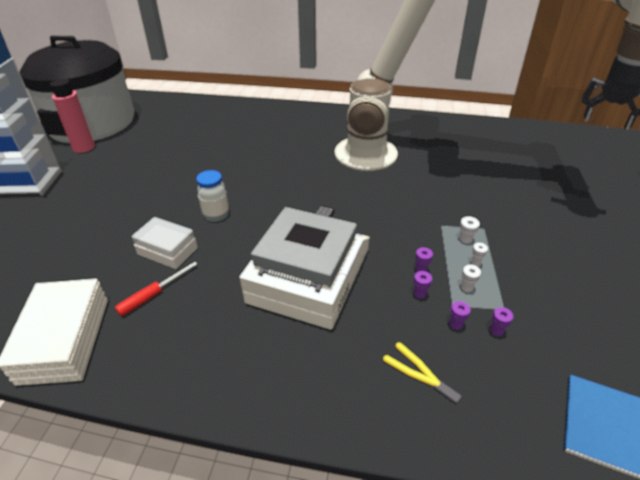

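The top view shows the heater at about (225,323), with three silver sleeves on the mat at (col,row) ≈ (167,229), (154,264) and (161,303). The four purple ones are decoys. The scene view agrees. I'll fit the heater pose from its silhouettes and measure the collar sizes.

```bash
cat > fit.py <<'E'
from h import *
from scipy.optimize import minimize
ims={c:imaging.get_image(c) for c in('top','scene')}
box=lambda x0,x1,y,z0,z1:[[x,s*y,z] for x in(x0,x1) for s in(-1,1) for z in(z0,z1)]
body=np.array(box(-130,130,100,0,44)+box(-68,130,100,0,87)); lid=np.array(box(-65,100,85,92,132))
def mask(im,p):
    m=np.zeros((480*4,640*4),np.uint8);R=Rot.from_euler('z',p[2]).as_matrix()
    for V in(body,lid):
        q=proj(im,V@R.T+[p[0],p[1],0]); cv2.fillConvexPoly(m,cv2.convexHull(np.round((q+.5)*4-.5).astype(np.int32)),255)
    return cv2.resize(m,(640,480),interpolation=cv2.INTER_AREA)/255.
seed={'top':(323,226),'scene':(308,277)};obs={}
for c,im in ims.items():
    g=im['pixels'].max(2); b=(g>85).astype(np.uint8)
    b=cv2.morphologyEx(b,cv2.MORPH_OPEN,np.ones((3,3)))
    n,l,st,ce=cv2.connectedComponentsWithStats(b)
    k=min(range(1,n),key=lambda i:np.hypot(*(ce[i]-seed[c]))+(st[i,4]<2000)*1e3)
    o=np.zeros((480,640),np.uint8);cs,_=cv2.findContours((l==k).astype(np.uint8),cv2.RETR_EXTERNAL,cv2.CHAIN_APPROX_NONE)
    cv2.drawContours(o,cs,-1,1,-1);obs[c]=o;print(c,st[k])
f=lambda p,cs=('top','scene'):sum(np.abs(mask(ims[c],p)-obs[c]).sum() for c in cs)
p0=np.r_[onz(ims['top'],(226,323),0)[:2],0]
for cs in(('top','scene'),('top',),('scene',)):
    best=min((minimize(f,[p0[0],p0[1],y],args=(cs,),method='Nelder-Mead',options=dict(initial_simplex=[[p0[0],p0[1],y],[p0[0]+20,p0[1],y],[p0[0],p0[1]+20,y],[p0[0],p0[1],y+.1]])) for y in(-.2,0,.2)),key=lambda r:r.fun)
    print(cs,best.x.round(3),best.fun)
    if len(cs)==2: P=best.x
R=Rot.from_euler('z',P[2]).as_matrix();tab=R@[-92,0,114]+[P[0],P[1],0];print('tab',tab)
for c in ims: print(c,'tabproj',proj(ims[c],tab)[:,::-1])
# sleeves
im=ims['top'];g=im['pixels'].astype(int)
for loc in((229,167),(264,154),(303,161)):
    r,cc=loc;w=im['pixels'][r-16:r+17,cc-16:cc+17];b=((w.min(2)>165)).astype(np.uint8)
    cs,_=cv2.findContours(b,cv2.RETR_EXTERNAL,cv2.CHAIN_APPROX_NONE);ct=max(cs,key=cv2.contourArea)
    (x,y),rad=cv2.minEnclosingCircle(ct);q=onz(im,(r-16+y,cc-16+x),59);A=cv2.contourArea(ct)
    print(loc,q.round(1),'dia',2*rad*1223/552,'eqdia',2*np.sqrt(A/np.pi)*1223/552)
for q in nets.pinpoint('top','sleeve_28'):print(np.round(q['location'],1),round(q['score'],2),onz(im,q['location'],3).round(1))
for q in nets.pinpoint('scene','sleeve_28'):print(np.round(q['location'],1),round(q['score'],2),onz(ims['scene'],q['location'],3).round(1))
v=np.vstack([cv2.resize(im['pixels'][210:320,130:400],None,fx=2.9,fy=2.9,interpolation=cv2.INTER_CUBIC)])
cv2.imwrite('pics/crop0.png',v[:,:,::-1])
E
python3 fit.py
```

```text
top [ 268  154  109  132 9080]
scene [ 239  233  131   96 5287]
('top', 'scene') [ 5.72099e+02 -6.72220e+01 -1.77000e-01] 6021.478431372549
('top',) [ 5.72859e+02 -6.67100e+01 -1.80000e-01] 168.90196078431373
('scene',) [ 5.6264e+02 -6.7839e+01 -1.8500e-01] 5616.12156862745
tab [481.53020039 -51.06031794 114.        ]
top tabproj [[254.95954772 314.63361988]]
scene tabproj [[215.18098692 323.233324  ]]
(229, 167) [547.7 285.4  59. ] dia 37.11466201837512 eqdia 34.55088072026392
(264, 154) [466.4 309.6  59. ] dia 32.259771203649215 eqdia 29.738609525570872
(303, 161) [380.3 272.7  59. ] dia 82.94333128998245 eqdia 55.05709691688252
[305.1 165.4] 0.79 [378.7 292.1   3. ]
[249.  217.3] 0.64 [510.3 177.9   3. ]
[232.  173.3] 0.61 [550.  283.4   3. ]
[191.8 155.5] 0.6 [647.4 331.7   3. ]
[269.6 156.1] 0.54 [460.6 318.5   3. ]
[191.8 183.3] 0.48 [647.9 265.1   3. ]
[219.  215.8] 0.48 [582.1 184.5   3. ]
[243.7 463.6] 0.94 [391.6 287.9   3. ]
[269.3 421.8] 0.91 [501.2 186.4   3. ]
[329.6 500.9] 0.82 [648.  350.5   3. ]
[326.9 456.3] 0.78 [657.  259.8   3. ]
[294.1 417.9] 0.71 [580.5 179.4   3. ]
[259.3 474.4] 0.58 [444.3 310.6   3. ]
[287.1 466.2] 0.58 [540.1 286.    3. ]
```

View pics/crop0.png

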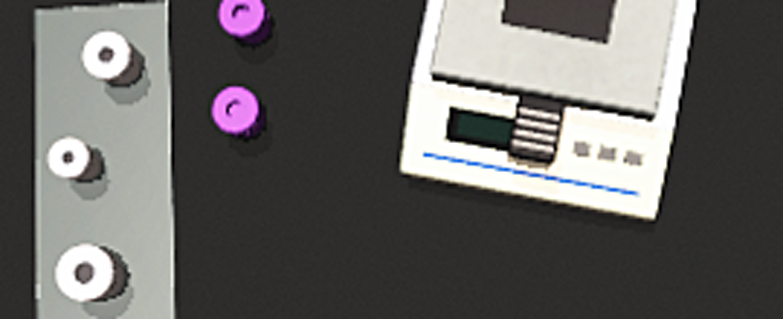

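The crop shows three collars. The far one at (547.7, 285.4) is about 37 mm across, so it is sleeve_28. The middle one is about 30 mm and the near one is the largest. The tab lies midway between rows 243 and 265, which agrees with the fitted heater pose. Next I move over the tab.

>>> {"fn": "apply_moves", "kwargs": {"rows": [{"hand": 1,"delta_pos": [20,23,0],"yaw": 0},{"hand": 1,"delta_pos": [45,51,0],"yaw": 0},{"hand": 1,"delta_pos": [70,80,0],"yaw": 0},{"hand": 1,"delta_pos": [95,109,0],"yaw": 0},{"hand": 1,"delta_pos": [120,138,0],"yaw": 0},{"hand": 1,"delta_pos": [145,166,0],"yaw": 0},{"hand": 1,"delta_pos": [170,195,0],"yaw": 0},{"hand": 1,"delta_pos": [195,224,0],"yaw": 0},{"hand": 1,"delta_pos": [220,253,0],"yaw": 0},{"hand": 1,"delta_pos": [245,281,0],"yaw": 0},{"hand": 1,"delta_pos": [265,304,0],"yaw": 0},{"hand": 1,"delta_pos": [285,327,0],"yaw": 0}]}}

```text
clock: 2.1
position: [351.7, 214.1, 256.8]
ee_rot: [0.992, -0.128, 0.0, -0.0]
contact_force: [-0.1, 0.1, -0.3]
gripper_width: 85.3
grasp_force: 0.0
```

>>> {"fn": "apply_moves", "kwargs": {"rows": [{"hand": 1,"delta_pos": [25,29,0],"yaw": 0},{"hand": 1,"delta_pos": [50,57,0],"yaw": -0.02},{"hand": 1,"delta_pos": [75,86,0],"yaw": -0.04},{"hand": 1,"delta_pos": [100,115,0],"yaw": -0.06},{"hand": 1,"delta_pos": [125,144,0],"yaw": -0.077},{"hand": 1,"delta_pos": [150,172,0],"yaw": -0.077},{"hand": 1,"delta_pos": [170,200,0],"yaw": -0.077},{"hand": 1,"delta_pos": [184,214,0],"yaw": -0.077},{"hand": 1,"delta_pos": [194,224,0],"yaw": -0.077},{"hand": 1,"delta_pos": [194,224,0],"yaw": -0.077},{"hand": 1,"delta_pos": [194,224,0],"yaw": -0.077}]}}

```text
clock: 3.02
position: [482.0, -50.6, 256.1]
ee_rot: [0.996, -0.091, -0.0, -0.0]
contact_force: [-0.1, 0.6, 0.2]
gripper_width: 85.1
grasp_force: 0.0
```

```bash
cat >> h.py <<'E'
def go(x,y,z,yaw=None):
    s=read_state();R=Rot.from_quat(s['ee_rot']).as_matrix();p=np.array(s['position'])
    d=R.T@(np.array([x,y,z])-p);h=np.arctan2(R[1,0],R[0,0])
    print('t',round(s['clock'],2),'pos',p.round(1),'tilt',R[:,2].round(3),'head',round(h,3),'delta',d.round(1),'yaw',None if yaw is None else round(h-yaw,3),'w',round(s['gripper_width'],1),'F',s['contact_force'].round(1))
H=np.array([572.9,-66.7]);HY=-.18
def heat(x,y,z): return Rot.from_euler('z',HY).as_matrix()@[x,y,z]+[H[0],H[1],0]
E
python3 - <<'E'
from h import *
t=heat(-92,0,114);print(t);go(t[0],t[1],120,-.18)
im=imaging.get_image('wrist');save(im,'w1');print(im['xyz'],im['rotation'])
for q in('lid_tab','heater'):print(q,[(np.round(r['location'],1),round(r['score'],2)) for r in nets.pinpoint('wrist',q)])
print('exp',proj(im,t)[:,::-1], proj(im,[heat(-116+0,y,114) for y in(18,-18)]+[heat(-113,y,121) for y in(18,-18)]))
E
```

```text
[482.38638026 -50.22927924 114.        ]
t 3.02 pos [482.  -50.6 256.1] tilt [-0.  0. -1.] head -0.182 delta [  0.3  -0.4 136.1] yaw -0.002 w 85.1 F [-0.1  0.6  0.2]
[548.3591805  -63.19025513 373.56682653] [-0.6337769   0.76141156  0.10513546 -0.0867514 ]
lid_tab [(array([234.1, 319.8]), 0.68)]
heater [(array([120.3, 318.7]), 0.83)]
exp [[225.38150224 319.77276852]] [[297.82673908 253.88239029]
 [341.90587664 253.79065555]
 [297.16973844 253.24132652]
 [342.4952581  253.14684927]]
```

View pics/w1.png

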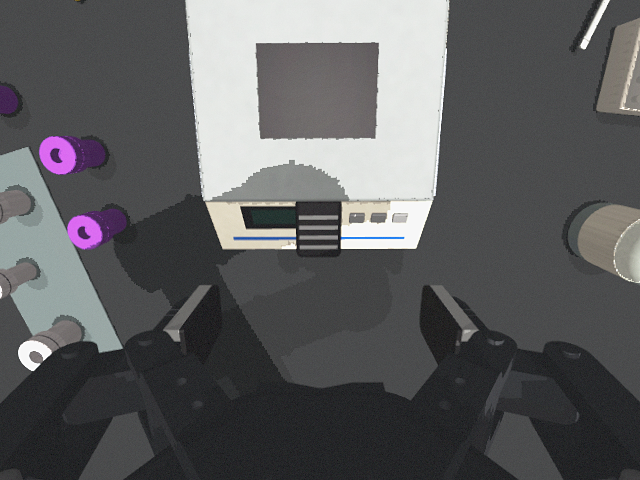

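The wrist view has the tab's tip at columns 296–341, row 255, and I predicted 297–342, row 253. The pose is confirmed, so I descend and pinch.

>>> {"fn": "apply_moves", "kwargs": {"rows": [{"hand": 1,"delta_pos": [0,0,20],"yaw": 0},{"hand": 1,"delta_pos": [0,0,45],"yaw": 0},{"hand": 1,"delta_pos": [0,0,70],"yaw": 0},{"hand": 1,"delta_pos": [0,0,95],"yaw": 0},{"hand": 1,"delta_pos": [0,0,115],"yaw": 0},{"hand": 1,"delta_pos": [0,0,128],"yaw": 0},{"hand": 1,"delta_pos": [0,0,136],"yaw": 0},{"hand": 1,"delta_pos": [0,0,136],"yaw": 0}]}}

```text
clock: 3.83
position: [481.0, -49.5, 119.0]
ee_rot: [0.996, -0.089, -0.002, 0.0]
contact_force: [-1.0, 0.5, -0.2]
gripper_width: 85.4
grasp_force: 0.0
```

>>> {"fn": "apply_moves", "kwargs": {"rows": [{"hand": -1,"delta_pos": [0,0,0],"yaw": 0},{"hand": -1,"delta_pos": [0,0,0],"yaw": 0},{"hand": -1,"delta_pos": [0,0,0],"yaw": 0},{"hand": -1,"delta_pos": [0,0,0],"yaw": 0},{"hand": -1,"delta_pos": [0,0,0],"yaw": 0},{"hand": -1,"delta_pos": [0,0,0],"yaw": 0}]}}

```text
clock: 4.33
position: [482.7, -49.0, 121.4]
ee_rot: [0.996, -0.089, 0.001, -0.001]
contact_force: [-1.3, 6.6, 3.0]
gripper_width: 34.9
grasp_force: 63.3
```

```bash
python3 - <<'E'
from h import *
go(482.4,-50.2,120,-.18)
tx=lambda t:(-192*np.cos(t)+22*np.sin(t), 192*np.sin(t)+22*np.cos(t))
a=tx(0)
for n,t in enumerate(np.linspace(0,1.4,25)): b=tx(t);print(n,round(t,2),round(b[0]-a[0]),round(a[1]-b[1]))
E
```

```text
t 4.33 pos [482.7 -49.  121.4] tilt [ 0.002  0.002 -1.   ] head -0.179 delta [-0.1  1.2  1.4] yaw 0.001 w 34.9 F [-1.3  6.6  3. ]
0 0.0 0 0
1 0.06 2 -11
2 0.12 4 -22
3 0.18 7 -33
4 0.23 10 -44
5 0.29 14 -54
6 0.35 19 -65
7 0.41 25 -74
8 0.47 30 -84
9 0.52 37 -93
10 0.58 44 -102
11 0.64 51 -111
12 0.7 59 -119
13 0.76 68 -126
14 0.82 77 -133
15 0.87 86 -139
16 0.93 95 -145
17 0.99 105 -151
18 1.05 116 -155
19 1.11 126 -160
20 1.17 137 -163
21 1.22 148 -166
22 1.28 159 -168
23 1.34 170 -170
24 1.4 181 -171
```

>>> {"fn": "apply_moves", "kwargs": {"rows": [{"hand": -1,"delta_pos": [1,0,-6],"yaw": 0},{"hand": -1,"delta_pos": [3,0,-16],"yaw": 0},{"hand": -1,"delta_pos": [5,0,-27],"yaw": 0},{"hand": -1,"delta_pos": [9,0,-39],"yaw": 0},{"hand": -1,"delta_pos": [14,0,-54],"yaw": 0},{"hand": -1,"delta_pos": [19,0,-65],"yaw": 0},{"hand": -1,"delta_pos": [25,0,-74],"yaw": 0},{"hand": -1,"delta_pos": [30,0,-84],"yaw": 0},{"hand": -1,"delta_pos": [37,0,-93],"yaw": 0},{"hand": -1,"delta_pos": [44,0,-102],"yaw": 0},{"hand": -1,"delta_pos": [51,0,-111],"yaw": 0},{"hand": -1,"delta_pos": [59,0,-119],"yaw": 0}]}}

```text
clock: 5.33
position: [540.7, -59.4, 237.6]
ee_rot: [0.996, -0.09, -0.0, -0.001]
contact_force: [6.7, 2.8, -12.0]
gripper_width: 34.8
grasp_force: 61.6
```

>>> {"fn": "apply_moves", "kwargs": {"rows": [{"hand": -1,"delta_pos": [9,0,-7],"yaw": 0},{"hand": -1,"delta_pos": [18,0,-14],"yaw": 0},{"hand": -1,"delta_pos": [27,0,-20],"yaw": 0},{"hand": -1,"delta_pos": [36,0,-26],"yaw": 0},{"hand": -1,"delta_pos": [46,0,-32],"yaw": 0},{"hand": -1,"delta_pos": [57,0,-36],"yaw": 0},{"hand": -1,"delta_pos": [67,0,-41],"yaw": 0},{"hand": -1,"delta_pos": [78,0,-44],"yaw": 0},{"hand": -1,"delta_pos": [89,0,-47],"yaw": 0},{"hand": -1,"delta_pos": [100,0,-49],"yaw": 0},{"hand": -1,"delta_pos": [108,0,-51],"yaw": 0},{"hand": -1,"delta_pos": [108,0,-51],"yaw": 0}]}}

```text
clock: 6.33
position: [646.3, -78.4, 286.8]
ee_rot: [0.996, -0.09, -0.003, -0.001]
contact_force: [2.2, 3.6, -7.7]
gripper_width: 34.7
grasp_force: 68.2
```

>>> {"fn": "apply_moves", "kwargs": {"rows": [{"hand": 1,"delta_pos": [0,0,0],"yaw": 0},{"hand": 1,"delta_pos": [0,0,0],"yaw": 0},{"hand": 1,"delta_pos": [0,0,0],"yaw": 0},{"hand": 1,"delta_pos": [0,0,0],"yaw": 0},{"hand": 1,"delta_pos": [0,0,0],"yaw": 0},{"hand": 1,"delta_pos": [0,0,-15],"yaw": 0},{"hand": 1,"delta_pos": [0,0,-40],"yaw": 0},{"hand": 1,"delta_pos": [0,0,-60],"yaw": 0},{"hand": 1,"delta_pos": [0,0,-60],"yaw": 0}]}}

```text
clock: 7.08
position: [647.8, -80.7, 356.6]
ee_rot: [0.996, -0.09, 0.005, 0.0]
contact_force: [0.2, -0.1, 1.8]
gripper_width: 85.4
grasp_force: 0.0
```

```bash
python3 - <<'E'
from h import *
go(547.7,285.4,300,-.18)
for c in('scene','top'):
    im=imaging.get_image(c);save(im,c+'2')
    for q in('lid_tab','bore'):print(c,q,[(np.round(r['location'],1),round(r['score'],2)) for r in nets.pinpoint(c,q)])
    for t in(1.0,1.2,1.5): print(t,proj(im,heat(100-192*np.cos(t)+22*np.sin(t),0,92+192*np.sin(t)+22*np.cos(t)))[:,::-1])
E
```

```text
t 7.08 pos [647.8 -80.7 356.6] tilt [ 0.011 -0.001 -1.   ] head -0.18 delta [-164.5 -342.3   55. ] yaw 0.0 w 85.4 F [ 0.2 -0.1  1.8]
scene lid_tab [(array([203.3, 280.5]), 0.74)]
scene bore []
1.0 [[185.09157632 303.23927304]]
1.2 [[189.53376336 295.20873193]]
1.5 [[204.7140137  281.48667322]]
top lid_tab [(array([138.7, 332.4]), 0.8)]
top bore [(array([217.5, 323.5]), 0.93), (array([306.5, 163.5]), 0.6), (array([273.4, 159.9]), 0.17)]
1.0 [[188.18910933 324.16772851]]
1.2 [[168.13583823 327.77785326]]
1.5 [[138.68262511 333.39246389]]
```

View pics/scene2.png

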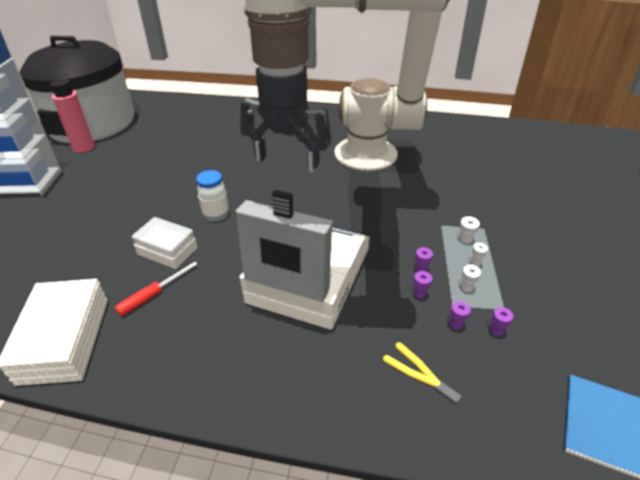

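The lid stands at its 1.5 stop: the tab is seen at (203,280) and was predicted at (205,281). Next I go over sleeve_28 and check it with the wrist camera.

>>> {"fn": "apply_moves", "kwargs": {"rows": [{"hand": 1,"delta_pos": [-12,-25,0],"yaw": 0},{"hand": 1,"delta_pos": [-28,-58,10],"yaw": 0},{"hand": 1,"delta_pos": [-44,-92,20],"yaw": 0},{"hand": 1,"delta_pos": [-60,-125,30],"yaw": 0},{"hand": 1,"delta_pos": [-76,-158,40],"yaw": 0},{"hand": 1,"delta_pos": [-92,-191,50],"yaw": 0},{"hand": 1,"delta_pos": [-108,-225,60],"yaw": 0},{"hand": 1,"delta_pos": [-124,-258,75],"yaw": 0},{"hand": 1,"delta_pos": [-140,-292,90],"yaw": 0},{"hand": 1,"delta_pos": [-154,-320,100],"yaw": 0},{"hand": 1,"delta_pos": [-164,-342,110],"yaw": 0},{"hand": 1,"delta_pos": [-164,-342,110],"yaw": 0}]}}

```text
clock: 8.38
position: [543.8, 289.0, 236.6]
ee_rot: [0.996, -0.088, -0.002, 0.002]
contact_force: [0.1, -0.7, -0.4]
gripper_width: 85.3
grasp_force: 0.0
```

>>> {"fn": "apply_moves", "kwargs": {"rows": [{"hand": 1,"delta_pos": [0,0,0],"yaw": 0},{"hand": 1,"delta_pos": [0,0,0],"yaw": 0},{"hand": 1,"delta_pos": [0,0,0],"yaw": 0}]}}

```text
clock: 8.63
position: [546.6, 284.9, 240.7]
ee_rot: [0.996, -0.09, 0.0, -0.0]
contact_force: [-0.2, 0.2, 0.4]
gripper_width: 86.0
grasp_force: 0.0
```

```bash
python3 - <<'E'
from h import *
from scipy.optimize import least_squares
go(547.7,285.4,66,-.18)
im=imaging.get_image('wrist');save(im,'w3')
print('exp',proj(im,[547.7,285.4,59]),proj(im,[547.7,285.4,3]))
for f in(nets.pinpoint,nets.find_in):print([(np.round(r['location'],1),round(r['score'],2)) for r in f('wrist','sleeve_28')])
it=imaging.get_image('top');b=[r['location'] for r in nets.pinpoint('top','bore')][0];print('bore top',b,onz(it,b,90),'model',heat(-5,0,90))
E
```

```text
t 8.63 pos [546.6 284.9 240.7] tilt [ 0.001  0.    -1.   ] head -0.181 delta [  0.9  -0.6 174.7] yaw -0.001 w 86.0 F [-0.2  0.2  0.4]
exp [[319.66670752 213.93150624]] [[319.84042585 202.58381447]]
[(array([276. , 311.9]), 0.97), (array([ 95., 324.]), 0.81), (array([344.5, 337.6]), 0.76), (array([154.8, 409.8]), 0.71), (array([109.5, 244. ]), 0.7), (array([225.6, 415.7]), 0.62), (array([208.8, 317.6]), 0.58)]
[(array([103.8, 233.6]), 0.98), (array([235. , 427.4]), 0.95), (array([362.6, 340.7]), 0.91), (array([155.5, 421.7]), 0.67), (array([292.1, 306.6]), 0.66), (array([216.2, 318.2]), 0.58), (array([ 90.3, 324.9]), 0.56)]
bore top [220.4, 323.7] [562.2601941  -70.09296165  90.        ] model [567.98078154 -65.80485213  90.        ]
```

View pics/w3.png

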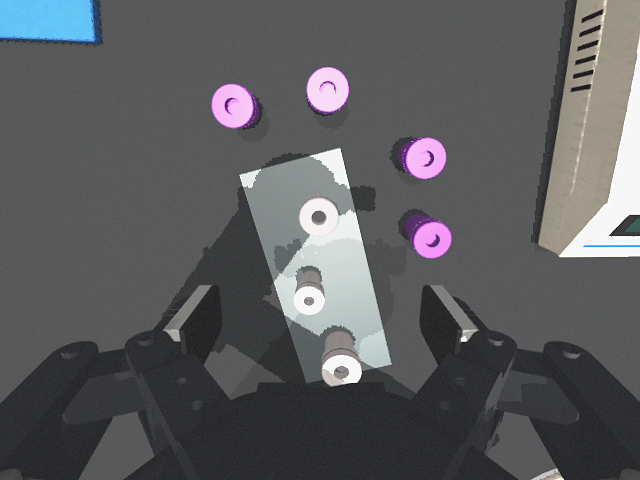

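The collar's top shows at (319,216), about 2.5 px from the prediction. I'll measure it exactly.

```bash
python3 - <<'E'
from h import *
im=imaging.get_image('wrist')
w=im['pixels'][190:245,290:348];g=cv2.cvtColor(w,cv2.COLOR_RGB2HSV);b=((w.min(2)>205)).astype(np.uint8)
ct=max(cv2.findContours(b,cv2.RETR_EXTERNAL,cv2.CHAIN_APPROX_NONE)[0],key=cv2.contourArea)
h=cv2.convexHull(ct);e=cv2.fitEllipse(h);c=(e[0][1]+190,e[0][0]+290);print(e,c,w[25,5:55:4].min(1))
q=onz(im,c,59);print(q,'dia',np.mean(e[1])*np.linalg.norm(q-im['xyz'])/im['fx']);go(q[0],q[1],66,-.18)
E
```

```text
((34.60322570800781, 36.4592170715332), (50.96662902832031, 58.95996856689453), 146.0718994140625) (226.4592170715332, 324.6032257080078) [134 173 243 241 241 101 106  99 246 242 243 165 244]
[535.19297142 283.32259178  59.        ] dia 50.564497218972974
t 8.93 pos [546.5 285.2 240.7] tilt [ 0.  0. -1.] head -0.181 delta [-10.8   4.  174.7] yaw -0.001 w 85.1 F [ 0.9 -0.7 -0.2]
```

```bash
python3 - <<'E'
from h import *
im=imaging.get_image('wrist')
w=im['pixels'][190:245,290:348].astype(int)
for th in(228,234):
    b=((w[:,:,0]>th)).astype(np.uint8); b=cv2.morphologyEx(b,cv2.MORPH_OPEN,np.ones((3,3)))
    ct=max(cv2.findContours(b,cv2.RETR_EXTERNAL,cv2.CHAIN_APPROX_NONE)[0],key=cv2.contourArea)
    e=cv2.fitEllipse(cv2.convexHull(ct));c=(e[0][1]+190,e[0][0]+290);q=onz(im,c,59);print(th,e,c,q)
g=cv2.cvtColor(im['pixels'][190:245,290:348],cv2.COLOR_RGB2GRAY)
print(cv2.HoughCircles(g,cv2.HOUGH_GRADIENT,1,50,param1=80,param2=10,minRadius=16,maxRadius=24))
go(q[0],q[1],66,-.18)
E
```

```text
228 ((33.100589752197266, 33.16501998901367), (49.25624465942383, 52.46870803833008), 110.8138198852539) (223.16501998901367, 323.10058975219727) [538.4411155 284.2435843  59.       ]
234 ((35.01395797729492, 30.35293960571289), (39.224178314208984, 53.18016052246094), 117.08710479736328) (220.3529396057129, 325.0139579772949) [540.73455526 282.04794995  59.        ]
[[[28.5 25.5 18.8]]]
t 8.98 pos [546.4 285.4 240.6] tilt [ 0.  0. -1.] head -0.181 delta [ -5.    4.3 174.6] yaw -0.001 w 85.0 F [0.2 0.5 1.1]
```

>>> {"fn": "apply_moves", "kwargs": {"rows": [{"hand": 1,"delta_pos": [0,0,20],"yaw": 0},{"hand": 1,"delta_pos": [0,0,48],"yaw": 0},{"hand": 1,"delta_pos": [0,0,78],"yaw": 0},{"hand": 1,"delta_pos": [0,0,108],"yaw": 0},{"hand": 1,"delta_pos": [0,0,135],"yaw": 0},{"hand": 1,"delta_pos": [0,0,155],"yaw": 0},{"hand": 1,"delta_pos": [0,0,168],"yaw": 0},{"hand": 1,"delta_pos": [0,0,175],"yaw": 0},{"hand": 1,"delta_pos": [0,0,175],"yaw": 0},{"hand": 1,"delta_pos": [0,0,175],"yaw": 0}]}}

```text
clock: 9.82
position: [546.6, 286.0, 65.7]
ee_rot: [0.996, -0.09, 0.0, -0.0]
contact_force: [-0.5, 0.6, -0.2]
gripper_width: 85.6
grasp_force: 0.0
```

>>> {"fn": "apply_moves", "kwargs": {"rows": [{"hand": -1,"delta_pos": [0,0,0],"yaw": 0},{"hand": -1,"delta_pos": [0,0,0],"yaw": 0},{"hand": -1,"delta_pos": [0,0,0],"yaw": 0},{"hand": -1,"delta_pos": [0,0,0],"yaw": 0},{"hand": -1,"delta_pos": [0,0,0],"yaw": 0},{"hand": -1,"delta_pos": [0,0,0],"yaw": 0},{"hand": -1,"delta_pos": [0,0,0],"yaw": 0},{"hand": -1,"delta_pos": [0,0,-8],"yaw": 0},{"hand": -1,"delta_pos": [0,0,-30],"yaw": 0},{"hand": -1,"delta_pos": [0,0,-65],"yaw": 0},{"hand": -1,"delta_pos": [0,0,-100],"yaw": 0},{"hand": -1,"delta_pos": [0,0,-140],"yaw": 0}]}}

```text
clock: 10.82
position: [544.9, 285.0, 205.1]
ee_rot: [0.996, -0.09, -0.002, 0.001]
contact_force: [-0.1, 1.3, -0.4]
gripper_width: 34.0
grasp_force: 59.8
```

```bash
python3 - <<'E'
from h import *
b=heat(-5,0,90);go(b[0],b[1],272,-.18)
E
```

```text
t 10.82 pos [544.9 285.  205.1] tilt [-0.004 -0.003 -1.   ] head -0.18 delta [ 85.4 341.2 -66.1] yaw -0.0 w 34.0 F [-0.1  1.3 -0.4]
```

>>> {"fn": "apply_moves", "kwargs": {"rows": [{"hand": -1,"delta_pos": [5,20,-10],"yaw": 0},{"hand": -1,"delta_pos": [13,50,-25],"yaw": 0},{"hand": -1,"delta_pos": [21,84,-40],"yaw": 0},{"hand": -1,"delta_pos": [29,118,-55],"yaw": 0},{"hand": -1,"delta_pos": [38,152,-66],"yaw": 0},{"hand": -1,"delta_pos": [46,186,-66],"yaw": 0},{"hand": -1,"delta_pos": [55,220,-66],"yaw": 0},{"hand": -1,"delta_pos": [64,254,-66],"yaw": 0},{"hand": -1,"delta_pos": [72,288,-66],"yaw": 0},{"hand": -1,"delta_pos": [79,316,-66],"yaw": 0},{"hand": -1,"delta_pos": [83,334,-66],"yaw": 0},{"hand": -1,"delta_pos": [85,341,-66],"yaw": 0}]}}

```text
clock: 11.82
position: [567.9, -67.4, 270.8]
ee_rot: [0.996, -0.091, -0.001, 0.0]
contact_force: [0.7, 0.2, -0.2]
gripper_width: 33.9
grasp_force: 59.9
```

>>> {"fn": "apply_moves", "kwargs": {"rows": [{"hand": -1,"delta_pos": [0,0,0],"yaw": 0},{"hand": -1,"delta_pos": [0,0,0],"yaw": 0},{"hand": -1,"delta_pos": [0,0,0],"yaw": 0},{"hand": -1,"delta_pos": [0,0,0],"yaw": 0},{"hand": -1,"delta_pos": [0,0,0],"yaw": 0}]}}

```text
clock: 12.23
position: [568.8, -63.8, 271.3]
ee_rot: [0.996, -0.089, -0.0, -0.0]
contact_force: [-0.5, -0.3, -1.4]
gripper_width: 34.1
grasp_force: 59.9
```

```bash
python3 - <<'E'
from h import *
b=heat(-5,0,90);go(b[0],b[1],272,-.18)
im=imaging.get_image('wrist');save(im,'w4');print('exp',proj(im,b),proj(im,read_state()['position']*[1,1,0]+[0,0,90]))
print([(np.round(r['location'],1),round(r['score'],2)) for r in nets.pinpoint('wrist','bore')])
E
```

```text
t 12.23 pos [568.8 -63.8 271.3] tilt [-0.  0. -1.] head -0.178 delta [-0.5  2.1 -0.7] yaw 0.002 w 34.1 F [-0.5 -0.3 -1.4]
exp [[322.75827032 215.47796265]] [[320.49678452 214.93205745]]
[(array([218. , 319.8]), 0.59), (array([ 51.6, 595.9]), 0.21)]
```

View pics/w4.png

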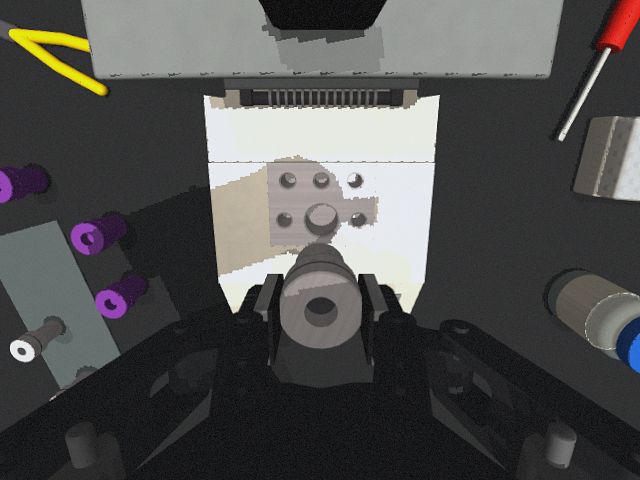

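The bore shows at about (321,219), and the sleeve in hand has its collar at about (320,308). I'll refine both with circle fits.

```bash
python3 - <<'E'
from h import *
im=imaging.get_image('wrist');s=read_state();P=s['position'];R=Rot.from_quat(s['ee_rot']).as_matrix()
g=cv2.cvtColor(im['pixels'],cv2.COLOR_RGB2GRAY)
def hc(r0,r1,c0,c1,a,b,p2=12):
    h=cv2.HoughCircles(cv2.GaussianBlur(g[r0:r1,c0:c1],(3,3),0),cv2.HOUGH_GRADIENT,1,3,param1=60,param2=p2,minRadius=a,maxRadius=b)
    return [] if h is None else [(x+c0,y+r0,r) for x,y,r in h[0][:3]]
for n,l,z in(('bore',hc(198,240,300,345,13,20),90),('collar',hc(255,360,265,375,34,46),P[2]-6.7),('hole',hc(280,335,295,350,11,20),P[2]-6.7)):
    for x,y,r in l: q=onz(im,(y,x),z);print(n,x,y,r,q.round(1),'dia',2*r*(im['xyz'][2]-z)/im['fx'],'tool',(R.T@(q-P)).round(1))
c=cv2.resize(im['pixels'][190:370,230:410],(720,720)[:2],interpolation=cv2.INTER_CUBIC)[:600];cv2.imwrite('pics/c4.png',c[:,:,::-1])
E
```

```text
bore 320.5 218.5 16.6 [565.6 -63.6  90. ] dia 29.503821407240004 tool [ -3.3  -0.  181.3]
bore 322.5 222.5 16.0 [561.6 -64.7  90. ] dia 28.43741757035097 tool [ -7.1   1.8 181.3]
bore 320.5 210.5 14.1 [572.9 -64.9  90. ] dia 25.060474911872664 tool [  4.2  -0.  181.3]
collar 319.5 305.5 43.2 [570.4 -64.2 264.6] dia 31.912614764792256 tool [ 1.5 -0.3  6.7]
collar 320.5 316.5 45.4 [565.3 -63.7 264.6] dia 33.53779475530202 tool [-3.5  0.1  6.7]
collar 318.5 310.5 39.8 [568.2 -63.3 264.6] dia 29.40097270509669 tool [-0.8 -0.7  6.7]
hole 321.5 311.5 15.4 [567.5 -64.5 264.6] dia 11.376255706590511 tool [-1.2  0.5  6.7]
hole 318.5 311.5 14.4 [567.7 -63.3 264.6] dia 10.637537785266547 tool [-1.2 -0.7  6.7]
hole 320.5 298.5 15.5 [573.4 -65.1 264.6] dia 11.450127780521429 tool [4.7 0.1 6.7]
```

View pics/c4.png

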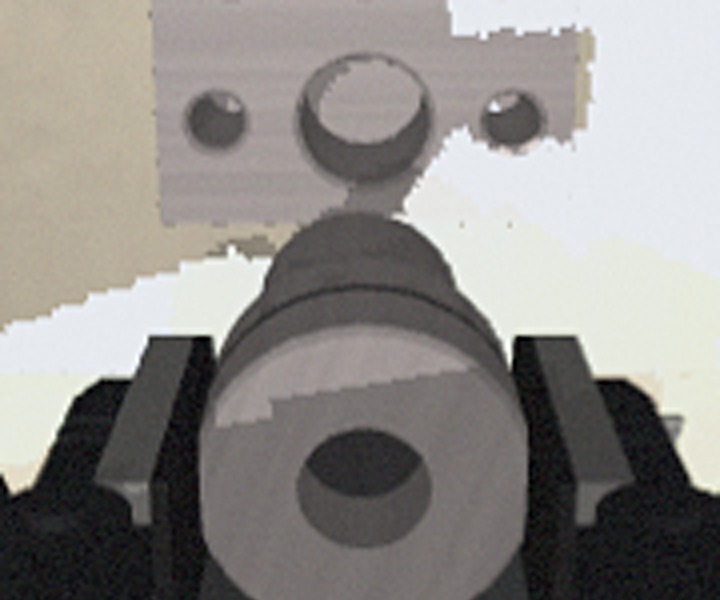

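>>> {"fn": "apply_moves", "kwargs": {"rows": [{"hand": -1,"delta_pos": [-1,0,15],"yaw": 0},{"hand": -1,"delta_pos": [-3,0.3,40],"yaw": 0},{"hand": -1,"delta_pos": [-3,0.3,65],"yaw": 0},{"hand": -1,"delta_pos": [-3,0.3,88],"yaw": 0},{"hand": -1,"delta_pos": [-3,0.3,104],"yaw": 0},{"hand": -1,"delta_pos": [-3,0.3,112],"yaw": 0},{"hand": -1,"delta_pos": [-3,0.3,112],"yaw": 0},{"hand": -1,"delta_pos": [-3,0.3,112],"yaw": 0}]}}

```text
clock: 13.05
position: [566.3, -64.5, 159.8]
ee_rot: [0.996, -0.089, 0.0, 0.0]
contact_force: [-0.1, -0.0, -0.2]
gripper_width: 33.3
grasp_force: 59.9
```

>>> {"fn": "apply_moves", "kwargs": {"rows": [{"hand": -1,"delta_pos": [0,0,3],"yaw": 0},{"hand": -1,"delta_pos": [0,0,6],"yaw": 0},{"hand": -1,"delta_pos": [0,0,9],"yaw": 0},{"hand": -1,"delta_pos": [0,0,11],"yaw": 0},{"hand": -1,"delta_pos": [0,0,12],"yaw": 0}]}}

```text
clock: 13.47
position: [565.7, -64.6, 147.2]
ee_rot: [0.996, -0.09, -0.0, -0.0]
contact_force: [-0.3, -0.3, -0.9]
gripper_width: 33.4
grasp_force: 59.9
```

Foot is 5 mm below the mouth and there is almost no force, so it is in the bore. Continue down.

>>> {"fn": "apply_moves", "kwargs": {"rows": [{"hand": -1,"delta_pos": [0,0,4],"yaw": 0},{"hand": -1,"delta_pos": [0,0,8],"yaw": 0},{"hand": -1,"delta_pos": [0,0,12],"yaw": 0},{"hand": -1,"delta_pos": [0,0,16],"yaw": 0},{"hand": -1,"delta_pos": [0,0,20],"yaw": 0},{"hand": -1,"delta_pos": [0,0,23],"yaw": 0},{"hand": -1,"delta_pos": [0,0,25],"yaw": 0},{"hand": -1,"delta_pos": [0,0,26],"yaw": 0}]}}

```text
clock: 14.13
position: [565.7, -64.6, 120.8]
ee_rot: [0.996, -0.09, -0.0, 0.0]
contact_force: [-0.1, 0.2, -0.7]
gripper_width: 33.9
grasp_force: 59.9
```

```bash
python3 - <<'E'
from h import *
go(565.7,-64.6,118.7)
E
```

```text
t 14.13 pos [565.7 -64.6 120.8] tilt [-0.001 -0.    -1.   ] head -0.18 delta [ 0.  -0.   2.1] yaw None w 33.9 F [-0.1  0.2 -0.7]
```

>>> {"fn": "apply_moves", "kwargs": {"rows": [{"hand": -1,"delta_pos": [0,0,1],"yaw": 0},{"hand": -1,"delta_pos": [0,0,2],"yaw": 0},{"hand": -1,"delta_pos": [0,0,3],"yaw": 0},{"hand": -1,"delta_pos": [0,0,3],"yaw": 0}]}}

```text
clock: 14.47
position: [566.0, -64.6, 119.5]
ee_rot: [0.996, -0.09, 0.0, 0.0]
contact_force: [-2.0, 0.4, 4.6]
gripper_width: 33.6
grasp_force: 60.7
```

>>> {"fn": "apply_moves", "kwargs": {"rows": [{"hand": 1,"delta_pos": [0,0,-1],"yaw": 0},{"hand": 1,"delta_pos": [0,0,-2],"yaw": 0},{"hand": 1,"delta_pos": [0,0,-2],"yaw": 0},{"hand": 1,"delta_pos": [0,0,-2],"yaw": 0},{"hand": 1,"delta_pos": [0,0,-2],"yaw": 0},{"hand": 1,"delta_pos": [0,0,-15],"yaw": 0},{"hand": 1,"delta_pos": [0,0,-40],"yaw": 0},{"hand": 1,"delta_pos": [0,0,-75],"yaw": 0},{"hand": 1,"delta_pos": [0,0,-110],"yaw": 0},{"hand": 1,"delta_pos": [0,0,-140],"yaw": 0},{"hand": 1,"delta_pos": [0,0,-152],"yaw": 0},{"hand": 1,"delta_pos": [0,0,-152],"yaw": 0}]}}

```text
clock: 15.47
position: [567.5, -64.6, 274.6]
ee_rot: [0.996, -0.09, 0.004, -0.001]
contact_force: [0.3, 0.4, 0.0]
gripper_width: 85.3
grasp_force: 0.0
```

```bash
python3 - <<'E'
from h import *
im=imaging.get_image('wrist');s=read_state();go(*s['position'])
c=cv2.resize(im['pixels'][170:290,250:400],(750,600),interpolation=cv2.INTER_CUBIC);cv2.imwrite('pics/c5.png',c[:,:,::-1])
t=1.5;a=heat(100-192*np.cos(t)+22*np.sin(t),0,92+192*np.sin(t)+22*np.cos(t));print('tab',a)
for z in (112,90):print(z,proj(im,heat(-5,0,z)))
E
```

```text
t 15.52 pos [566.3 -64.5 271.9] tilt [ 0.004  0.001 -1.   ] head -0.18 delta [0. 0. 0.] yaw None w 85.6 F [ 0.2 -0.2 -0.5]
tab [679.51259546 -86.10024379 285.07525586]
112 [[321.94198818 220.57929458]]
90 [[321.90563754 215.11472038]]
```

View pics/c5.png

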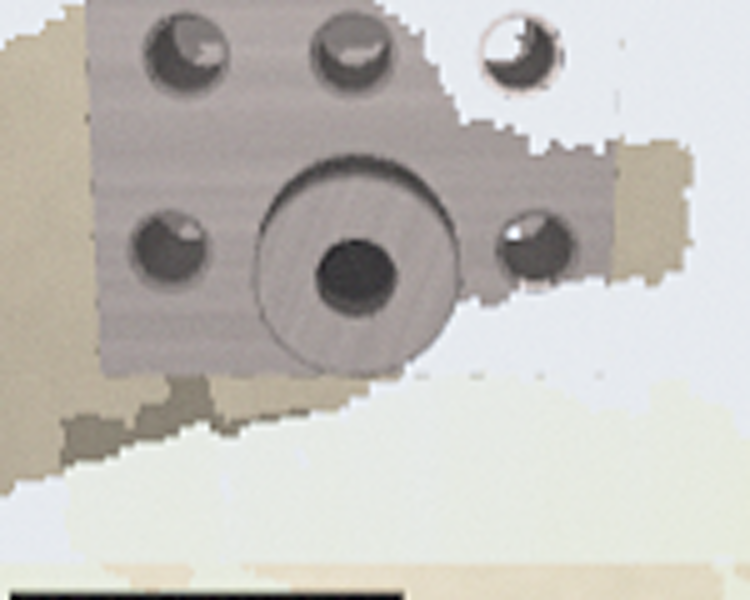

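The sleeve is seated: the collar's top is at about (321,225), concentric with the bore and flat on the block. Next I pinch the raised tab from above.

>>> {"fn": "apply_moves", "kwargs": {"rows": [{"hand": 1,"delta_pos": [0,0,-25],"yaw": 0},{"hand": 1,"delta_pos": [5,0,-55],"yaw": 0},{"hand": 1,"delta_pos": [20,0,-75],"yaw": 0},{"hand": 1,"delta_pos": [45,0,-80],"yaw": 0},{"hand": 1,"delta_pos": [70,0,-80],"yaw": 0},{"hand": 1,"delta_pos": [95,0,-80],"yaw": 0},{"hand": 1,"delta_pos": [110,0,-80],"yaw": 0},{"hand": 1,"delta_pos": [115,0,-80],"yaw": 0},{"hand": 1,"delta_pos": [115,0,-80],"yaw": 0},{"hand": 1,"delta_pos": [115,0,-80],"yaw": 0}]}}

```text
clock: 16.35
position: [678.4, -85.1, 348.6]
ee_rot: [0.996, -0.09, -0.002, 0.0]
contact_force: [0.9, 0.5, 0.1]
gripper_width: 85.4
grasp_force: 0.0
```

```bash
python3 - <<'E'
from h import *
go(679.5,-85.1,291,-.18)
im=imaging.get_image('wrist');save(im,'w6')
L=lambda x,y,z,t=1.5:heat(100+x*np.cos(t)+z*np.sin(t),y,92-x*np.sin(t)+z*np.cos(t))
print([(np.round(r['location'],1),round(r['score'],2)) for r in nets.pinpoint('wrist','lid_tab')],proj(im,[L(-192,0,22),L(-213,18,15),L(-213,-18,15),L(-213,18,29),L(-213,-18,29)]).round(1))
E
```

```text
t 16.35 pos [678.4 -85.1 348.6] tilt [-0.003 -0.    -1.   ] head -0.18 delta [ 1.3 -0.2 57.6] yaw 0.0 w 85.4 F [0.9 0.5 0.1]
[(array([266.6, 317.6]), 0.98), (array([278.7, 320.8]), 0.6)] [[321.4 257.9]
 [287.  286.9]
 [356.1 286.8]
 [286.  262.4]
 [357.1 262.4]]
```

View pics/w6.png

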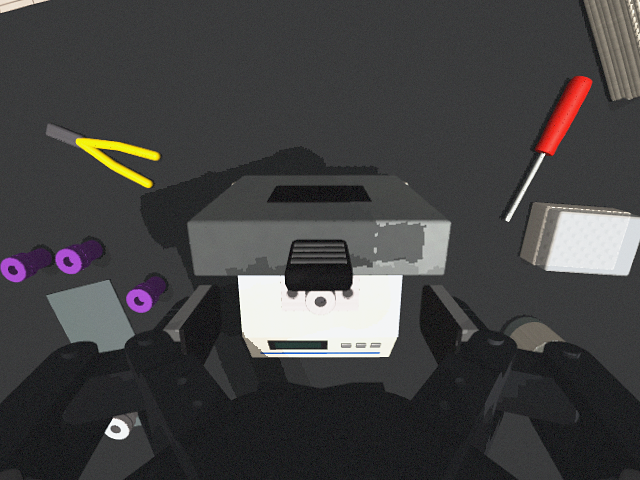

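The tab end is at columns 285–354, rows 263–290, as predicted, and it lies between the fingers. I descend and grip.

>>> {"fn": "apply_moves", "kwargs": {"rows": [{"hand": 1,"delta_pos": [0,0,12],"yaw": 0},{"hand": 1,"delta_pos": [0,0,28],"yaw": 0},{"hand": 1,"delta_pos": [0,0,44],"yaw": 0},{"hand": 1,"delta_pos": [0,0,54],"yaw": 0},{"hand": 1,"delta_pos": [0,0,58],"yaw": 0},{"hand": 1,"delta_pos": [0,0,58],"yaw": 0},{"hand": -1,"delta_pos": [0,0,58],"yaw": 0},{"hand": -1,"delta_pos": [0,0,58],"yaw": 0},{"hand": -1,"delta_pos": [0,0,58],"yaw": 0},{"hand": -1,"delta_pos": [0,0,58],"yaw": 0},{"hand": -1,"delta_pos": [0,0,58],"yaw": 0},{"hand": -1,"delta_pos": [0,0,58],"yaw": 0}]}}

```text
clock: 17.45
position: [679.5, -84.3, 293.4]
ee_rot: [0.996, -0.089, 0.001, -0.001]
contact_force: [0.1, 3.6, 3.0]
gripper_width: 35.1
grasp_force: 64.0
```

```bash
python3 - <<'E'
from h import *
go(679.5,-85.1,291,-.18)
tx=lambda t:np.array((-192*np.cos(t)+22*np.sin(t), -192*np.sin(t)-22*np.cos(t)))
for ts in(np.linspace(1.5,1.06,13),np.linspace(1.06,.68,12)): print([(tx(t)-tx(ts[0])).round(0).astype(int).tolist() for t in ts[1:]])
E
```

```text
t 17.45 pos [679.5 -84.3 293.4] tilt [ 0.003  0.001 -1.   ] head -0.179 delta [0.1 0.8 2.4] yaw 0.001 w 35.1 F [0.1 3.6 3. ]
[[-7, 0], [-14, 0], [-21, 0], [-28, 1], [-35, 2], [-42, 3], [-49, 4], [-56, 6], [-63, 8], [-70, 10], [-76, 12], [-83, 15]]
[[-6, 3], [-12, 6], [-18, 9], [-24, 12], [-30, 15], [-35, 19], [-41, 23], [-46, 27], [-51, 31], [-56, 36], [-61, 40]]
```

>>> {"fn": "apply_moves", "kwargs": {"rows": [{"hand": -1,"delta_pos": [-4,0,0],"yaw": 0},{"hand": -1,"delta_pos": [-12,0,0],"yaw": 0},{"hand": -1,"delta_pos": [-21,0,0],"yaw": 0},{"hand": -1,"delta_pos": [-28,0,1],"yaw": 0},{"hand": -1,"delta_pos": [-35,0,2],"yaw": 0},{"hand": -1,"delta_pos": [-42,0,3],"yaw": 0},{"hand": -1,"delta_pos": [-49,0,4],"yaw": 0},{"hand": -1,"delta_pos": [-56,0,6],"yaw": 0},{"hand": -1,"delta_pos": [-63,0,8],"yaw": 0},{"hand": -1,"delta_pos": [-70,0,10],"yaw": 0},{"hand": -1,"delta_pos": [-76,0,12],"yaw": 0},{"hand": -1,"delta_pos": [-83,0,15],"yaw": 0}]}}

```text
clock: 18.45
position: [600.1, -70.0, 281.0]
ee_rot: [0.996, -0.089, 0.006, -0.0]
contact_force: [0.4, 4.4, 11.1]
gripper_width: 35.5
grasp_force: 62.0
```

>>> {"fn": "apply_moves", "kwargs": {"rows": [{"hand": -1,"delta_pos": [-6,0,3],"yaw": 0},{"hand": -1,"delta_pos": [-12,0,6],"yaw": 0},{"hand": -1,"delta_pos": [-18,0,9],"yaw": 0},{"hand": -1,"delta_pos": [-24,0,12],"yaw": 0},{"hand": -1,"delta_pos": [-30,0,15],"yaw": 0},{"hand": -1,"delta_pos": [-35,0,19],"yaw": 0},{"hand": -1,"delta_pos": [-41,0,23],"yaw": 0},{"hand": -1,"delta_pos": [-46,0,27],"yaw": 0},{"hand": -1,"delta_pos": [-51,0,31],"yaw": 0},{"hand": -1,"delta_pos": [-56,0,36],"yaw": 0},{"hand": -1,"delta_pos": [-61,0,40],"yaw": 0},{"hand": -1,"delta_pos": [-61,0,40],"yaw": 0}]}}

```text
clock: 19.45
position: [536.4, -58.6, 239.2]
ee_rot: [0.996, -0.089, 0.001, -0.001]
contact_force: [-5.7, 7.8, 11.3]
gripper_width: 35.2
grasp_force: 60.9
```

>>> {"fn": "apply_moves", "kwargs": {"rows": [{"hand": -1,"delta_pos": [0,0,0],"yaw": 0},{"hand": -1,"delta_pos": [0,0,0],"yaw": 0},{"hand": -1,"delta_pos": [0,0,0],"yaw": 0},{"hand": -1,"delta_pos": [0,0,0],"yaw": 0},{"hand": -1,"delta_pos": [0,0,0],"yaw": 0},{"hand": -1,"delta_pos": [0,0,0],"yaw": 0}]}}

```text
clock: 19.95
position: [536.8, -58.7, 239.6]
ee_rot: [0.996, -0.089, 0.001, -0.001]
contact_force: [-6.0, 8.3, 10.9]
gripper_width: 35.1
grasp_force: 60.9
```

```bash
python3 - <<'E'
from h import *
go(679.5,-85.1,291,-.18)
im=imaging.get_image('scene');save(im,'s7')
s=read_state();p=heat(100,0,92);h=np.array([np.cos(HY),np.sin(HY)]);dx=(s['position'][:2]-p[:2])@h;dz=s['position'][2]-6-92
print('lid est',np.arctan2(dz,-dx)-np.arctan2(22,192),'r',np.hypot(dx,dz),'vs',np.hypot(192,22))
L=lambda x,y,z,t:heat(100+x*np.cos(t)+z*np.sin(t),y,92-x*np.sin(t)+z*np.cos(t))
for t in(.6,.7,.8):print(t,proj(im,[L(-165,85,40,t),L(-165,-85,40,t),L(-192,0,22,t)]).round(0).tolist())
print([(np.round(r['location'],1),round(r['score'],2)) for r in nets.pinpoint('scene','lid_tab')])
E
```

```text
t 19.95 pos [536.8 -58.7 239.6] tilt [ 0.002  0.001 -1.   ] head -0.179 delta [145.2   0.5 -51.2] yaw 0.001 w 35.1 F [-6.   8.3 10.9]
lid est 0.6878878267518559 r 197.01243479322807 vs 193.25630649476875
0.6 [[350.0, 206.0], [271.0, 189.0], [315.0, 188.0]]
0.7 [[348.0, 206.0], [268.0, 188.0], [313.0, 186.0]]
0.8 [[346.0, 206.0], [264.0, 188.0], [310.0, 185.0]]
[(array([180.7, 310.2]), 0.87)]
```

View pics/s7.png

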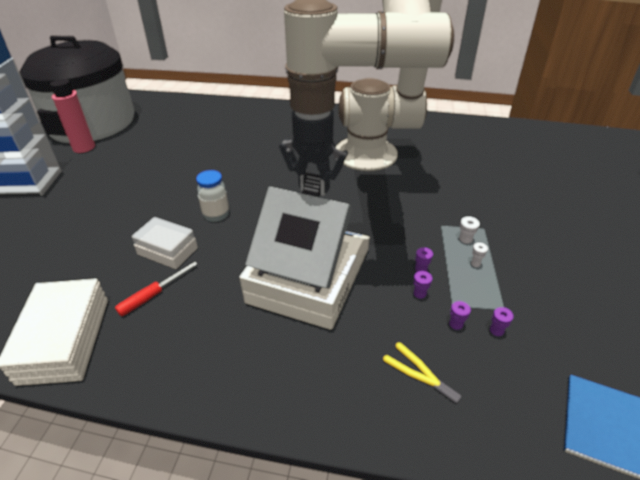

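The lid is held at about 0.69 rad: its corners are at (348,204) and (268,190), matching the 0.7 prediction. The other sleeves stand where they were. Handing in.

```bash
python3 -c "
from bench import workorder;print(workorder.job_done())"
```

```text
the job is handed in; nothing more can be done
None
```

I handed the job in at about 20 s: sleeve_28 is seated fully in the bore and released, and the gripper is holding the lid steady at about 0.69 rad, just below its 0.85 balance point. The hand-in returned no verdict, so this rests on my own camera and force readings.

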